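# Sort a washed pump stack to its next stations

## Robot

A 6-joint arm with a two-finger parallel gripper is mounted at the origin on the work surface. World frame = base frame: x ahead of the robot, y to its left, z up, the work surface at z = 0. Lengths are in m, angles in rad, forces in N, time in s.
With the tool pointing down it reaches from about 0.375 to 0.75 m from the base axis. Payload 9 kg.
Tool frame: the origin (TCP) lies between the finger pads; the fingertips stand 17 mm ahead of it and the grasp point (between the pads) lies 2 mm behind it; z points along the fingers, y is the line along which they close (so a half turn about z gives the same grasp; the last joint's range is limited). The gripper opens to 85 mm and grips with 20 to 120 N. Pads are 22 mm wide; open, the fingers measure 114 mm over their backs; the gripper's body (76 mm by 85 mm) begins 54 mm behind the grasp point. The pads swing forward as they close: fully open they stand 13 mm farther back than shut.
Start: joints at [-1.338, 0.104, 0.097, 1.564, 0, 1.353], TCP at [0.261, -0.54, 0.248] pointing down, gripper open.
Joint ranges: [-2.99, 2.99], [-0.84, 1.86], [-1.1, 1.16], [-1.84, 2.11], [-1.51, 1.56], [-3.14, 3.14]. Speed limits (rad/s): [2.22, 2.22, 2.57, 3.14, 3.14, 3.14].

## Interface

Orientations are given as [roll, pitch, yaw] about the fixed x, y, z axes, in that order (R = Rz(yaw) Ry(pitch) Rx(roll)).
In Python, from plant import state, eyes, ctrl, models gives the robot as it stands.
- The arm moves only by the shell command python3 -m pendant 'ROWS' [FORCE]. ROWS is JSON, a list that holds one entry, the list of rows, each a list of 7 numbers: the shift along the tool's x, y, z in mm, then the turn, a rotation vector about the tool's x, y, z in rad, then the finger opening in mm, from 0 to 85.4. In form: [[[tx, ty, tz, wx, wy, wz, jaw], ...]]. A call has 1 to 10 rows; each row shifts and turns the commanded pose from where the row before left it, along the tool's axes as they then stand; what a row does not reach is not made up. A row lasts 1/10 s, in which the tool goes at most 50 mm and 8.59 degrees, less where a joint would pass 70% of its speed; a pose out of reach is approached as far as the arm can. A call is refused whole if a number of a shift passes 50 or a number of a turn 0.15, either way. A call with a gripper value outside its range is refused whole. The fingers move at their own pace and stop on an object; FORCE is the grip in N (left out, the last holds). Time passes only in rows, so rows that do not move let the fingers close. It gives the time, the measured TCP pose, the force, the opening and the grip force at its end, in the units of the state.
- state(): the state, without advancing time (a new reading comes with each control period).
- eyes.camera(name): name is "side" or "top" or "wrist"; returns a dict with "img" (480x640x3 uint8, blue, green, red), "fx", "fy", "cx", "cy" (pixels), "xyz" and "attitude" of the camera in the world. Camera axes: x right, y down, z forward; pixel columns grow to the right and rows downward; lengths in m; the calibration is good to about 2 mm. A picture is of the moment at which its call begins. There is no depth.
- ctrl.close_job(): hands the job in; it is judged then, once.
Trained networks look in a picture, given as the dict that the camera call returned (one of the last four; its "shot" number tells which), for a name from the list of things; names that differ only in an ending like _2 or _b are one class to them, and where a whole thing is asked for, a point or a joint stands for the part that bears it (a point fixed in the world has none). Each returns a list of dicts, best first, with "conf" (0 to 1); they miss things now and then, are a little off and sometimes report something else, mostly with a low value. They report only what shows in the picture. A call takes as long as a camera call. They do not tell look-alikes from the thing itself.
- models.trace(picture, thing): "mask" (480x640 bool, what is visible of it) and "centre" ([row, column] in pixels, amid what is visible of it).
The state is a dict: "t": time; "q": joint angles; "dq": joint speeds; "tau": joint torques, N m; "eef_pos": TCP position; "tool_rot": TCP orientation; "force": force on the tool from outside, world axes, zero at the start; "wrist_torque": the same for the moment, N m; "grip_width": opening from 0.0 (shut) to 1.0 (fully open); "grip_force": force on a finger pad.
Only numpy, scipy, OpenCV 4.12 (cv2) and the standard library are available. Lean on these libraries where they do the work, as an engineer would, in place of code of your own. Each camera call takes 0.05 s, during which the arm holds its last target. There are 200 camera calls.

## Task

The pump parts have come out of the washer stacked on the draining stand: take the stack apart from the top down, one part at a time, and set each at its next station. The black locking collar goes flat in the red-rimmed parts dish; the brass sleeve, which will be clamped and dressed, stands upright between the jaws of the green vice, about midway along them and right down on the bed; the bearing goes flat in the empty blue bin that stands on its own; and the grey bearing cover goes flange down, for its flatness check, in the middle of the granite plate. Set the parts down rather than drop them, let go of each, and do not knock over the yellow oil bottle.

Things in the scene. Friction and masses are not known exactly. Their poses are not given: they have to be found in the camera images.
- collar_c (a point): Black steel locking collar, the top of the stack: ring of outside diameter 34, bore 20, height 16 mm, axis z. Point at its centre, half-way up. It only rests on the sleeve's top face.
- sleeve_c (a point): Brass shaft sleeve, second from the top: upright tube of outside diameter 40, bore 26, height 40 mm, axis z, foot edge slightly bevelled. Point at its centre, half-way up (20 mm above its foot). It only rests on the bearing.
- bearing_c (a point): Ball bearing with rust-red seals between its steel rings, third from the top: outside diameter 62, bore 25, height 17 mm, axis z. Point at its centre, half-way up. It rests on the cover's spigot, its underside 20 mm above the cover's flange.
- cover_c (a point): Grey-green bearing cover, the bottom of the stack: round flange of diameter 100 and 10 mm thick, with a raised round spigot of outside diameter 56 (wall 10 mm) standing 20 mm up from the flange's middle; 30 mm high in all, bore 28 mm, axis z up. It is gripped across the spigot. Point on its axis, half-way up (15 mm above its underside, 5 mm above the flange's upper face).
- stand_seat (a point): Aluminium draining stand under the stack, fixed to the table: round tray of 140 mm with a seat 22 mm above the table, on which the cover lies, and an upright steel pin of diameter 15 mm, whose top is 44 mm above the seat (inside the bearing's bore). Point at the centre of the seat. Each part lifts straight up off the pin; heights in the stack above this point: cover 0 to 30, bearing 30 to 47, sleeve 47 to 87, collar 87 to 103 mm.
- dish_floor (a point): Round shallow steel parts dish with a red rim, place for the collar: 129 mm across the rim, flat floor about 100 mm across, rim 11 mm above the floor. Point at the centre of its floor (4 mm above the table).
- vice_bed (a point): Small green drill-press vice, fixed, place for the sleeve: point at the centre of the bed between the jaws (20 mm above the table). x runs across the gap, y along the jaws, z up. The gap is 44 mm wide, the jaws are 84 mm long and 24 mm high above the bed, open at both ends, the upper 4 mm of their faces bevelled at 45 degrees; screw and handle run 105 mm towards -x, no higher than the jaws. The jaws do not move.
- bin_floor (a point): Open blue plastic parts bin, fixed, place for the bearing: inside 118 by 118 mm, walls 44 mm above the floor on three sides, 22 mm on its -x side, where it has a paper card. Point at the centre of its floor (4 mm above the table), x and y along the walls, z up.
- plate_top (a point): Near-black granite surface plate, fixed, place for the cover: 140 by 140 mm. Point at the centre of its flat top (45 mm above the table), x and y along its edges.
- oil_c (a point): Yellow oil bottle with a red spout, a bystander standing loose on the table: diameter 38, height 108 mm. Point on its axis 45 mm above its foot, z up. The other bystanders standing among the stations (green tin, wood offcut, carton, small red bottle, socket) are 65 mm high at most.
Things that resemble listed ones, but are neither listed nor needed, are in the scene too. Leave any orange or purple look-alike of the part that bears cover_c alone.

How it is judged:
By the outcome, as a careful person would: the job done as asked, in the order asked, and still so for the second after the job is handed in, with the robot touching nothing.
It also fails if it takes over 134 s, if anything falls off the work surface, if the arm or the gripper's body presses on something with over 40 N, if the wrist force passes 120 N, or if a joint passes its speed limit or range.

## Working session

There is one attempt and no reset: what is moved stays moved. The work goes in short steps, Python scripts to look and compute and a shell command to move; the robot and the scene stay as the last step left them, time stands still between calls to the robot, and variables do not carry over. Pictures are saved under pics/ and viewed, at most 14 in all, crops included, and the job is handed in when it is done.

```bash
ls; mkdir -p pics
python3 - <<'E'
from plant import state, eyes, ctrl, models
import cv2
s=state();print(s)
for n in("top","side"):
    p=eyes.camera(n);cv2.imwrite(f"pics/{n}0.png",p["img"]);print(n,{k:v for k,v in p.items() if k!="img"})
    for t in "collar_c sleeve_c bearing_c cover_c stand_seat dish_floor vice_bed bin_floor plate_top oil_c".split():
        print(t,[(round(d["conf"],2),[round(float(c)) for c in d["centre"]],int(d["mask"].sum())) for d in models.trace(p,t)])
E
```

```text
pics
{'t': 0.0, 'q': array([-1.33772802e+00,  1.04699342e-01,  9.64563769e-02,  1.56390961e+00,
        3.14268665e-05,  1.35311116e+00]), 'dq': array([ 0.00099529, -0.00126004, -0.00164739,  0.00038036, -0.00107827,
       -0.00092679]), 'tau': array([-2.17960894e-05, -5.56932378e+01,  5.03649151e+01,  1.70446979e-02,
       -2.55772711e-04,  4.92734080e-05]), 'eef_pos': array([ 0.26133613, -0.53974314,  0.2475152 ]), 'tool_rot': array([-3.14027520e+00, -3.23594172e-04,  4.50753232e-01]), 'force': array([0.06466584, 0.06627806, 1.04844233]), 'wrist_torque': array([-0.02910888,  0.00251331, -0.00352798]), 'grip_force': 0.0, 'grip_width': 0.9983388190012605}
top {'fx': 542.7562269009699, 'fy': 542.7562269009699, 'cx': 320.6738986986799, 'cy': 243.21845022349066, 'xyz': array([0.28212295, 0.02042575, 1.22199152]), 'attitude': array([-2.99688545, -0.00325035, -1.59112424]), 'shot': 1}
collar_c [(0.66, [232, 130], 176), (0.23, [251, 154], 917)]
sleeve_c [(0.55, [239, 141], 199), (0.19, [261, 162], 1294)]
bearing_c [(0.63, [243, 145], 351)]
cover_c [(0.82, [325, 150], 1563), (0.77, [250, 
[... 320 characters left out ...]
0.392444810321, 'cx': 313.7906184960349, 'cy': 250.52586162257825, 'xyz': array([0.34220717, 0.95235072, 0.94944118]), 'attitude': array([-2.30750383,  0.01321416, -3.01892132]), 'shot': 2}
collar_c [(0.69, [400, 290], 310)]
sleeve_c [(0.63, [410, 289], 404)]
bearing_c [(0.55, [420, 288], 573)]
cover_c [(0.74, [408, 443], 2076), (0.62, [358, 328], 1660), (0.62, [411, 286], 422), (0.58, [435, 291], 1363)]
stand_seat [(0.68, [453, 295], 1871), (0.16, [412, 290], 377)]
dish_floor [(0.62, [270, 238], 1707)]
vice_bed [(0.7, [173, 336], 1564), (0.27, [451, 298], 1905)]
bin_floor [(0.84, [208, 289], 2404)]
plate_top [(0.65, [330, 249], 4737), (0.64, [414, 286], 409)]
oil_c [(0.79, [298, 184], 596)]
```

View pics/top0.png

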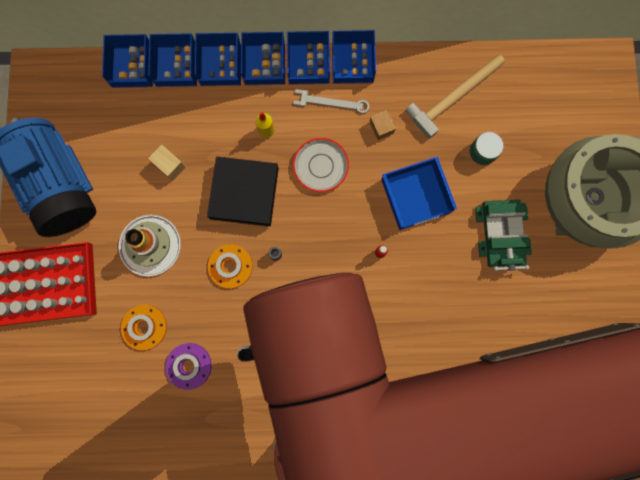

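View pics/side0.png

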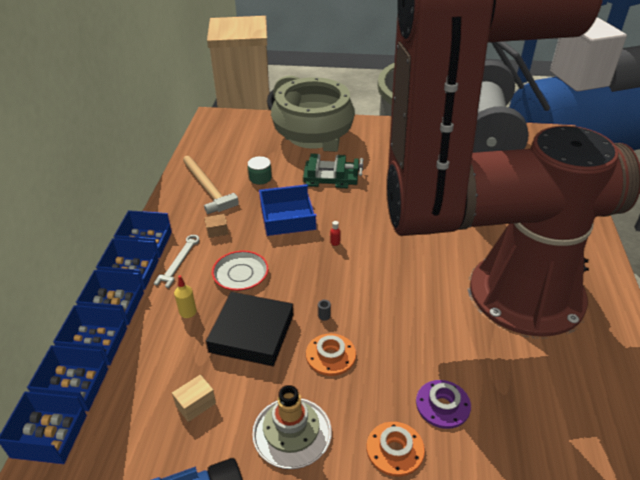

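Stack: top (150,245) / side (290,430), with the grey cover, bearing, brass sleeve and black collar. The plate is at top (243,192), dish (321,165), bin (419,193), vice (505,235) with its screw toward the robot, and oil bottle (265,125). For the cover, the look-alikes are orange (230,266), orange (143,328) and purple (188,366); the row of small filled bins at the top could pass for the lone bin (419,193). I choose the grey cover in the stack.

```bash
cat > h.py <<'E'
import numpy as np, cv2
from scipy.spatial.transform import Rotation as R
from plant import state, eyes, ctrl, models
def rays(p,uv):
    uv=np.atleast_2d(np.asarray(uv,float))
    d=np.c_[(uv[:,0]-p["cx"])/p["fx"],(uv[:,1]-p["cy"])/p["fy"],np.ones(len(uv))]
    return R.from_euler("xyz",p["attitude"]).apply(d)
def onz(p,uv,z):
    d=rays(p,uv); c=np.array(p["xyz"]); return (c+d*((z-c[2])/d[:,2])[:,None])[:,:2]
def proj(p,X):
    c=R.from_euler("xyz",p["attitude"]).inv().apply(np.atleast_2d(X)-p["xyz"])
    return np.c_[p["fx"]*c[:,0]/c[:,2]+p["cx"],p["fy"]*c[:,1]/c[:,2]+p["cy"]]
def mask_pts(m):
    c=max(cv2.findContours(m.astype(np.uint8),cv2.RETR_EXTERNAL,cv2.CHAIN_APPROX_NONE)[0],key=cv2.contourArea)
    return c[:,0,:].astype(float)
def rect(p,m,z):
    q=onz(p,mask_pts(m),z).astype(np.float32)*1000; return cv2.minAreaRect(q)
def circ(p,m,z):
    q=onz(p,mask_pts(m),z).astype(np.float32)*1000; return cv2.minEnclosingCircle(q)
E
python3 - <<'E'
from h import *
for n in("top","side"):
    p=eyes.camera(n)
    g=lambda t:models.trace(p,t)[0]["mask"]
    print(n,"dish",circ(p,g("dish_floor"),.015))
    print("plate",rect(p,g("plate_top"),.045))
    print("bin",rect(p,g("bin_floor"),.048))
    print("vice",rect(p,g("vice_bed"),.044))
    print("stand",circ(p,g("stand_seat"),.01))
    print("collar",circ(p,g("collar_c"),.125), onz(p,models.trace(p,"collar_c")[0]["centre"][::-1],.117))
    print("oil",onz(p,models.trace(p,"oil_c")[0]["centre"][::-1],.05))
    if n=="top": cv2.imwrite("pics/c1.png",cv2.resize(np.hstack([p["img"][190:300,100:230],p["img"][150:290,370:540][:110]]),None,fx=2.6,fy=2.6,interpolation=cv2.INTER_CUBIC))
E
```

```text
top dish ((641.5625610351562, 10.140151023864746), 65.23052978515625)
plate ((573.906494140625, 183.93251037597656), (144.1517333984375, 147.2230682373047), 82.11785125732422)
bin ((562.1690673828125, -204.7864990234375), (132.89739990234375, 141.20944213867188), 17.7225284576416)
vice ((465.3260498046875, -387.9822692871094), (154.80970764160156, 115.75589752197266), 2.5188138484954834)
stand ((462.55230712890625, 399.99200439453125), 70.52631378173828)
collar ((461.6640319824219, 396.87921142578125), 18.94526481628418) [[0.4653141 0.410081 ]]
oil [[0.72179252 0.13286773]]
side dish ((641.8060913085938, 13.677521705627441), 68.53360748291016)
plate ((575.0299072265625, 201.9786834716797), (164.99240112304688, 149.56948852539062), 82.61028289794922)
bin ((561.9968872070312, -179.02944946289062), (130.25485229492188, 190.7483367919922), 16.735136032104492)
vice ((465.18505859375, -360.4497375488281), (156.13372802734375, 154.18463134765625), 0.7750393748283386)
stand ((463.0163879394531, 403.260498046875), 69.49613952636719)
collar ((463.01470947265625, 406.5191650390625), 20.741535186767578) [[0.46538289 0.40537934]]
oil [[0.73523927 0.1481617 ]]
```

View pics/c1.png

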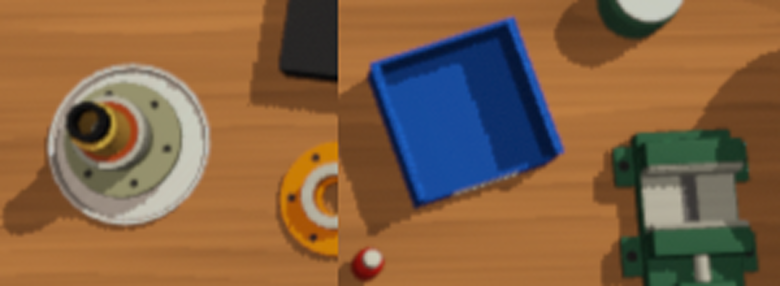

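The crop confirms the stack (grey cover at the bottom), the empty lone bin turned about 17°, and the vice opening along y. Next I turn to yaw π and go above the stack.

```bash
python3 -m pendant '[[[0,0,0,0,0,-0.15,85],[0,0,0,0,0,-0.15,85],[0,0,0,0,0,-0.15,85],[0,0,0,0,0,-0.15,85],[0,0,0,0,0,-0.15,85],[0,0,0,0,0,-0.15,85],[0,0,0,0,0,-0.15,85],[0,0,0,0,0,-0.15,85],[0,0,0,0,0,-0.15,85]]]' 40
python3 -m pendant '[[[0,0,0,0,0,-0.15,70],[0,0,0,0,0,-0.15,70],[0,0,0,0,0,-0.15,70],[0,0,0,0,0,-0.15,70],[0,0,0,0,0,-0.15,70],[0,0,0,0,0,-0.15,70],[0,0,0,0,0,-0.15,70],[0,0,0,0,0,-0.15,70],[0,0,0,0,0,-0.141,70]]]'
python3 -m pendant '[[[-24,38,0,0,0,0,70],[-24,38,0,0,0,0,70],[-24,38,0,0,0,0,70],[-24,38,0,0,0,0,70],[-24,38,0,0,0,0,70],[-24,38,0,0,0,0,70],[-24,38,0,0,0,0,70],[-24,38,0,0,0,0,70],[-24,38,0,0,0,0,70]]]'
python3 -m pendant '[[[0,40,0,0,0,0,70],[0,40,0,0,0,0,70],[0,40,0,0,0,0,70],[0,40,0,0,0,0,70],[0,40,0,0,0,0,70],[0,40,0,0,0,0,70],[0,40,0,0,0,0,70],[0,40,0,0,0,0,70],[0,40,0,0,0,0,70],[0,40,0,0,0,0,70]]]'
python3 -m pendant '[[[0,40,0,0,0,0,70],[0,40,0,0,0,0,70],[0,40,0,0,0,0,70],[0,40,0,0,0,0,70],[10,20,0,0,0,0,70],[0,0,0,0,0,0,70],[0,0,0,0,0,0,70]]]'
cat > look.py <<'E'
import sys
from h import *
s=state();print(s["t"],s["eef_pos"].round(4),s["tool_rot"].round(4),s["grip_width"])
p=eyes.camera("wrist");cv2.imwrite("pics/%s.png"%sys.argv[1],p["img"]);print(np.round(p["xyz"],4),np.round(p["attitude"],3),p["fx"])
for t in sys.argv[2:]:
    n,z=t.split(":")
    for d in models.trace(p,n):
        c,r=circ(p,d["mask"],float(z));print(n,round(d["conf"],2),np.round(d["centre"]),"circ",np.round(c,1),round(r,1))
E
python3 look.py w1 collar_c:.125 sleeve_c:.109 bearing_c:.069 cover_c:.032 stand_seat:.01
```

```text
t: 2.9
eef_pos: [0.2614, -0.5401, 0.2483]
tool_rot: [3.142, 0.0, 1.807]
force: [0.0, -0.5, -0.1]
grip_width: 0.995
grip_force: 0.0
t: 3.8
eef_pos: [0.2614, -0.5401, 0.2483]
tool_rot: [-3.142, -0.0, -3.135]
force: [-0.7, 0.5, 1.1]
grip_width: 0.82
grip_force: 0.0
t: 4.7
eef_pos: [0.4781, -0.1964, 0.2486]
tool_rot: [-3.141, 0.001, -3.141]
force: [0.7, -0.8, -0.1]
grip_width: 0.819
grip_force: 0.0
t: 5.7
eef_pos: [0.477, 0.2037, 0.2485]
tool_rot: [-3.142, 0.001, -3.141]
force: [1.0, -0.7, -0.5]
grip_width: 0.822
grip_force: 0.0
t: 6.4
eef_pos: [0.4671, 0.382, 0.2481]
tool_rot: [-3.141, -0.0, -3.14]
force: [0.2, 0.0, -0.6]
grip_width: 0.823
grip_force: 0.0
6.4 [0.4671 0.382  0.2481] [-3.1411 -0.     -3.1403] 0.8226167819933311
[0.3951 0.3822 0.3734] [ 2.858e+00 -1.000e-03  1.573e+00] 384.7055898279968
collar_c 0.91 [241. 352.] circ [462.3 399.3] 17.8
sleeve_c 0.69 [207. 337.] circ [457.1 400. ] 20.4
bearing_c 0.79 [190. 336.] circ [462.3 400.7] 31.0
bearing_c 0.19 [178. 331.] circ [455.6 398.6] 44.7
cover_c 0.9 [ 22. 351.] circ [300.  408.4] 45.0
cover_c 0.75 [177. 329.] circ [463.1 400.4] 50.3
cover_c 0.75 [141. 151.] circ [412.  231.6] 47.9
stand_seat 0.68 [147. 330.] circ [462.5 401.6] 69.5
```

View pics/w1.png

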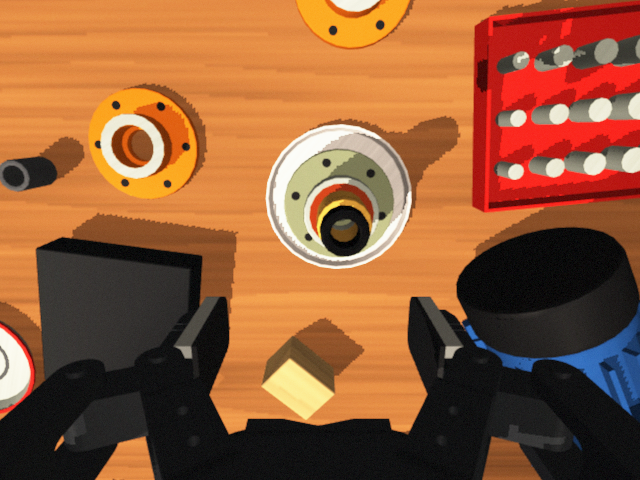

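The collar's black ring is at (352,241), inside the stand's circle. Its measured axis is (0.4622, 0.3995), consistent with the bearing and cover circles.

```bash
python3 -m pendant '[[[5,17.5,20,0,0,0,60],[0,0,30,0,0,0,55],[0,0,30,0,0,0,50],[0,0,20,0,0,0,50],[0,0,13,0,0,0,50],[0,0,6,0,0,0,50],[0,0,0,0,0,0,50]]]'
python3 -m pendant '[[[0,0,0,0,0,0,30],[0,0,0,0,0,0,30],[0,0,0,0,0,0,30],[0,0,0,0,0,0,30],[0,0,0,0,0,0,30]]]' 40
python3 - <<'E'
from h import *
p=eyes.camera("wrist");cv2.imwrite("pics/w2.png",p["img"][100:480,100:540])
p=eyes.camera("side");cv2.imwrite("pics/s2.png",cv2.resize(p["img"][330:480,200:380],None,fx=4,fy=4))
E
```

```text
t: 7.4
eef_pos: [0.4623, 0.3992, 0.1291]
tool_rot: [-3.141, -0.0, 3.142]
force: [-0.2, -0.5, 0.2]
grip_width: 0.585
grip_force: 0.0
t: 7.9
eef_pos: [0.4631, 0.3999, 0.1309]
tool_rot: [3.14, 0.002, -3.141]
force: [-0.8, -0.5, 5.8]
grip_width: 0.377
grip_force: 39.9
```

View pics/s2.png

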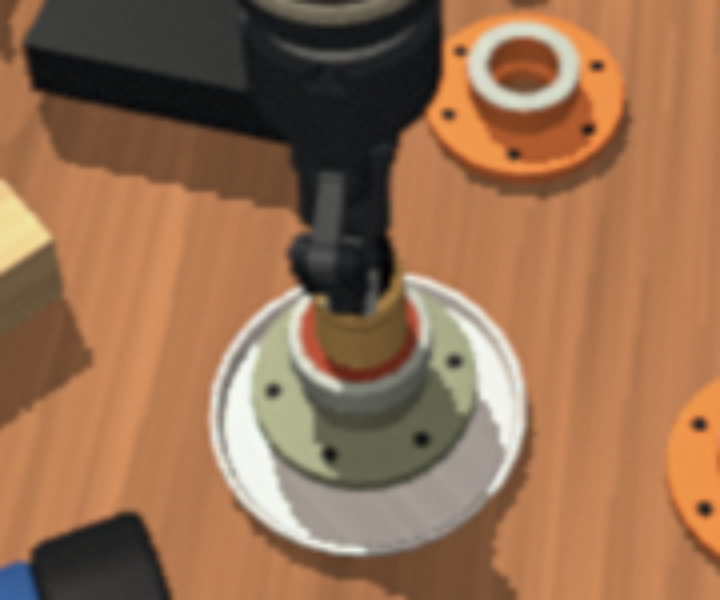

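The fingers are closed on the collar, with the brass sleeve and bearing still in place beneath. I lift slowly and look.

```bash
python3 -m pendant '[[[0,0,-3,0,0,0,25],[0,0,-5,0,0,0,25],[0,0,-10,0,0,0,25],[0,0,-20,0,0,0,25],[0,0,-20,0,0,0,25],[0,0,-20,0,0,0,25],[0,0,-10,0,0,0,25],[0,0,0,0,0,0,25]]]'
python3 - <<'E'
from h import *
p=eyes.camera("side");cv2.imwrite("pics/s3.png",cv2.resize(p["img"][300:480,200:380],None,fx=3,fy=3))
for n,z in(("sleeve_c",.109),("bearing_c",.069),("cover_c",.052)):
    for d in models.trace(p,n): print(n,d["conf"],d["centre"],np.round(circ(p,d["mask"],z)[0],1))
E
```

```text
t: 8.8
eef_pos: [0.463, 0.3999, 0.2192]
tool_rot: [3.14, 0.003, -3.141]
force: [0.4, 0.3, -0.8]
grip_width: 0.38
grip_force: 39.8
sleeve_c 0.7 [407.6, 287.4] [461.2 414.3]
bearing_c 0.64 [419.1, 287.7] [463.4 407.8]
cover_c 0.94 [451.6, 397.6] [283.1 438.4]
cover_c 0.61 [434.1, 289.2] [460.2 416.6]
cover_c 0.6 [356.6, 329.4] [408.5 257. ]
cover_c 0.59 [405.0, 443.1] [202.  341.9]
cover_c 0.56 [453.7, 293.7] [457.6 427. ]
```

View pics/s3.png

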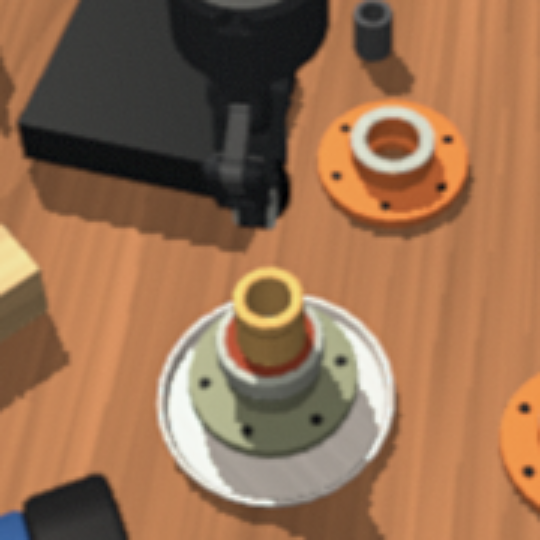

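The collar is lifted and the stack is undisturbed, with the sleeve on top at (268,295). Now to the dish.

```bash
python3 -m pendant '[[[-17.8,-38.8,0,0,0,0,25],[-17.8,-38.8,0,0,0,0,25],[-17.8,-38.8,0,0,0,0,25],[-17.8,-38.8,0,0,0,0,25],[-17.8,-38.8,0,0,0,0,25],[-17.8,-38.8,0,0,0,0,25],[-17.8,-38.8,0,0,0,0,25],[-17.8,-38.8,0,0,0,0,25],[-17.8,-38.8,0,0,0,0,25],[-17.8,-38.8,0,0,0,0,25]]]'
python3 -m pendant '[[[0,0,40,0,0,0,25],[0,0,40,0,0,0,25],[0,0,40,0,0,0,25],[0,0,30,0,0,0,25],[0,0,20,0,0,0,25],[0,0,10,0,0,0,25],[0,0,6,0,0,0,25],[0,0,2,0,0,0,25],[0,0,0,0,0,0,25]]]'
python3 -m pendant '[[[0,0,2,0,0,0,25],[0,0,1,0,0,0,25],[0,0,0,0,0,0,25]]]'
python3 look.py w4 dish_floor:.015
```

```text
t: 10.0
eef_pos: [0.6403, 0.0099, 0.2161]
tool_rot: [3.141, -0.001, -3.141]
force: [0.3, -0.7, -0.7]
grip_width: 0.378
grip_force: 39.8
t: 10.9
eef_pos: [0.6409, 0.0114, 0.0301]
tool_rot: [-3.141, 0.001, -3.141]
force: [0.6, -0.3, -0.3]
grip_width: 0.375
grip_force: 39.9
t: 11.2
eef_pos: [0.6405, 0.0114, 0.0266]
tool_rot: [-3.141, 0.001, -3.141]
force: [-0.0, -0.5, -0.6]
grip_width: 0.376
grip_force: 39.9
11.2 [0.6405 0.0114 0.0266] [-3.1414e+00  5.0000e-04 -3.1414e+00] 0.3757252826570567
[0.5684 0.0117 0.1518] [ 2.857e+00 -1.000e-03  1.572e+00] 384.7055898279968
dish_floor 0.91 [262. 313.] circ [641.1  11. ] 64.3
```

View pics/w4.png

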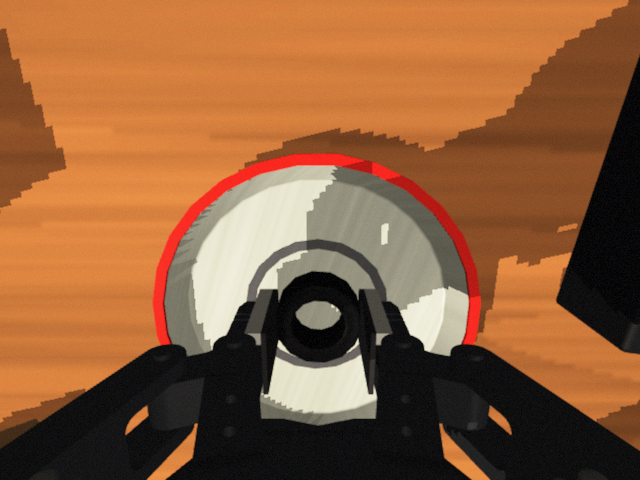

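The collar hangs centred in the dish at (320,315), just above the floor. I lower to contact.

```bash
python3 -m pendant '[[[0,0,1,0,0,0,25],[0,0,1,0,0,0,25],[0,0,0,0,0,0,25]]]'; python3 -m pendant '[[[0,0,1,0,0,0,25],[0,0,0,0,0,0,25]]]';python3 -m pendant '[[[0,0,1,0,0,0,25],[0,0,0,0,0,0,25]]]'
```

```text
t: 11.6
eef_pos: [0.6406, 0.0114, 0.0259]
tool_rot: [-3.141, 0.001, -3.141]
force: [-5.8, 0.5, 11.1]
grip_width: 0.376
grip_force: 41.0
t: 11.8
eef_pos: [0.6406, 0.0115, 0.0258]
tool_rot: [-3.141, 0.001, -3.141]
force: [-10.4, 1.5, 19.3]
grip_width: 0.38
grip_force: 41.6
t: 12.0
eef_pos: [0.6407, 0.0114, 0.0258]
tool_rot: [-3.141, 0.001, -3.141]
force: [-13.1, 1.0, 26.4]
grip_width: 0.375
grip_force: 42.2
```

```bash
python3 -m pendant '[[[0,0,-3,0,0,0,25],[0,0,0,0,0,0,38],[0,0,0,0,0,0,46],[0,0,0,0,0,0,52],[0,0,0,0,0,0,52],[0,0,-5,0,0,0,52],[0,0,-20,0,0,0,52],[0,0,-45,0,0,0,52],[0,0,-50,0,0,0,60],[0,0,-50,0,0,0,60]]]'
python3 -m pendant '[[[0,0,-25,0,0,0,60],[17.8,38.8,0,0,0,0,60],[17.8,38.8,0,0,0,0,60],[17.8,38.8,0,0,0,0,60],[17.8,38.8,0,0,0,0,60],[17.8,38.8,0,0,0,0,60],[17.8,38.8,0,0,0,0,60],[17.8,38.8,0,0,0,0,60],[17.8,38.8,0,0,0,0,60],[17.8,38.8,0,0,0,0,60]]]'
python3 -m pendant '[[[17.8,30,0,0,0,0,60],[0,0,0,0,0,0,60],[0,0,0,0,0,0,60]]]'
python3 look.py w5 sleeve_c:.109 bearing_c:.069 cover_c:.032
python3 - <<'E'
from h import *
p=eyes.camera("top")
for d in models.trace(p,"collar_c"): print(d["conf"],d["centre"],circ(p,d["mask"],.02))
for d in models.trace(p,"dish_floor"): print(d["conf"],d["centre"],circ(p,d["mask"],.015))
E
```

```text
t: 13.0
eef_pos: [0.6398, 0.0116, 0.1972]
tool_rot: [-3.142, -0.0, -3.141]
force: [1.1, -0.8, 0.5]
grip_width: 0.703
grip_force: 0.0
t: 14.0
eef_pos: [0.4791, 0.3622, 0.2208]
tool_rot: [3.141, 0.001, -3.141]
force: [0.2, -0.5, 0.1]
grip_width: 0.703
grip_force: 0.0
t: 14.3
eef_pos: [0.4619, 0.3911, 0.2205]
tool_rot: [-3.141, 0.0, -3.14]
force: [0.3, -0.5, -1.1]
grip_width: 0.701
grip_force: 0.0
14.3 [0.4619 0.3911 0.2205] [-3.1413e+00  4.0000e-04 -3.1397e+00] 0.7014618805498861
[0.3898 0.3912 0.3457] [ 2.857e+00 -1.000e-03  1.574e+00] 384.7055898279968
sleeve_c 0.7 [245. 333.] circ [459.  400.9] 23.3
bearing_c 0.61 [205. 327.] circ [461.8 400.8] 31.4
cover_c 0.88 [186. 321.] circ [463.  400.2] 50.1
cover_c 0.86 [ 20. 341.] circ [304.5 409.3] 43.2
cover_c 0.83 [151. 126.] circ [410.1 233.3] 47.6
0.67 [167.2, 320.4] ((638.8577270507812, 10.8195219039917), 18.070409774780273)
0.91 [163.4, 321.6] ((640.7495727539062, 9.367326736450195), 64.82572937011719)
```

The collar lies flat in the dish, (639,11) mm against the dish centre (641,9). Next, the sleeve.

```bash
python3 -m pendant '[[[0,9,10,0,0,0,60],[0,0,30,0,0,0,60],[0,0,30,0,0,0,60],[0,0,25,0,0,0,60],[0,0,15,0,0,0,60],[0,0,7,0,0,0,60],[0,0,0,0,0,0,60]]]'
python3 -m pendant '[[[0,0,0,0,0,0,50],[0,0,0,0,0,0,35],[0,0,0,0,0,0,30],[0,0,0,0,0,0,30],[0,0,0,0,0,0,30],[0,0,0,0,0,0,30]]]' 50
python3 -m pendant '[[[0,0,-3,0,0,0,30],[0,0,-5,0,0,0,30],[0,0,-10,0,0,0,30],[0,0,-20,0,0,0,30],[0,0,-30,0,0,0,30],[0,0,-30,0,0,0,30],[0,0,-20,0,0,0,30],[0,0,0,0,0,0,30]]]'
```

```text
t: 15.35
eef_pos: [0.462, 0.3996, 0.1026]
tool_rot: [-3.141, -0.001, -3.141]
force: [-0.3, 0.4, 0.0]
grip_width: 0.702
grip_force: 0.0
t: 15.95
eef_pos: [0.4631, 0.4003, 0.1052]
tool_rot: [3.14, 0.002, -3.141]
force: [-1.1, 0.2, 6.0]
grip_width: 0.445
grip_force: 50.0
t: 16.75
eef_pos: [0.4636, 0.4004, 0.2254]
tool_rot: [3.139, 0.005, -3.141]
force: [-1.0, 0.1, -1.8]
grip_width: 0.443
grip_force: 50.5
```

```bash
python3 -m pendant '[[[0,-45,0,0,0,0,30],[0,-45,0,0,0,0,30],[0,-45,0,0,0,0,30],[0,-45,0,0,0,0,30],[0,-45,0,0,0,0,30],[0,-45,0,0,0,0,30],[0,-45,0,0,0,0,30],[0,-45,0,0,0,0,30],[0,-45,0,0,0,0,30]]]'
python3 -m pendant '[[[0,-45,0,0,0,0,30],[0,-45,0,0,0,0,30],[0,-45,0,0,0,0,30],[0,-45,0,0,0,0,30],[0,-45,0,0,0,0,30],[0,-45,0,0,0,0,30],[0,-45,0,0,0,0,30],[0,-45,0,0,0,0,30],[0,0,0,0,0,0,30],[0,0,0,0,0,0,30]]]'
python3 look.py w6 vice_bed:.044 sleeve_c:.2
python3 - <<'E'
from h import *
p=eyes.camera("top");cv2.imwrite("pics/t6.png",p["img"]);cv2.imwrite("pics/t6c.png",cv2.resize(p["img"][170:300,100:560],None,fx=1.7,fy=1.7))
E
```

```text
t: 17.65
eef_pos: [0.4616, -0.007, 0.2202]
tool_rot: [3.141, -0.001, -3.141]
force: [1.3, -0.0, -2.4]
grip_width: 0.445
grip_force: 50.7
t: 18.65
eef_pos: [0.4616, -0.3656, 0.2195]
tool_rot: [3.139, -0.002, 3.14]
force: [0.1, 0.1, -3.1]
grip_width: 0.44
grip_force: 51.0
18.65 [ 0.4616 -0.3656  0.2195] [ 3.1393e+00 -1.7000e-03  3.1401e+00] 0.43969730216527025
[ 0.3898 -0.3656  0.345 ] [ 2.859 -0.003  1.57 ] 384.7055898279968
vice_bed 0.72 [197. 270.] circ [ 461.4 -402.3] 82.2
sleeve_c 0.64 [322. 319.] circ [ 467.2 -365.3] 30.1
```

View pics/w6.png

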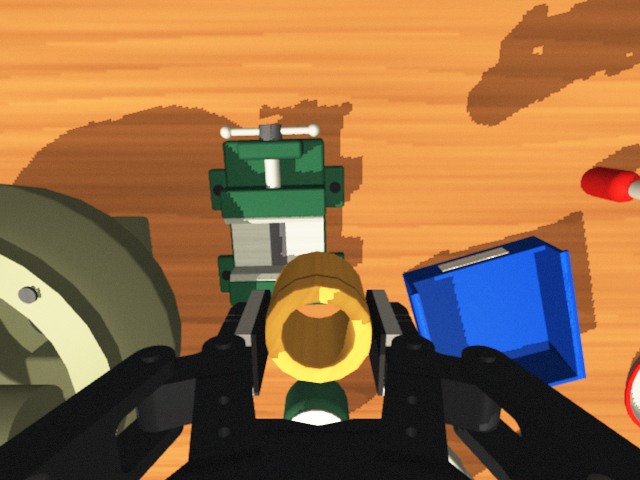

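The vice is at about (270,200). Its movable jaw's edge is at row ~217 and its fixed jaw's face starts around rows 265–278; the sleeve hangs upright in the grip. I enlarge the vice and compute pixel positions.

Run:
```python
from h import *
im=cv2.imread("pics/w6.png");cv2.imwrite("pics/w6c.png",cv2.resize(im[120:310,190:350],None,fx=3.1,fy=3.1,interpolation=cv2.INTER_CUBIC))
p=eyes.camera("wrist")
for u,v in((220,217),(328,217),(230,278),(250,265),(275,217),(275,265),(275,278)): print(u,v,onz(p,(u,v),.044).round(4),onz(p,(u,v),.040).round(4))
p=eyes.camera("top"); print("housing",onz(p,(548,190),.1),onz(p,(548,190),.05))
```

```text
220 217 [[ 0.4605 -0.4425]] [[ 0.4615 -0.4436]]
328 217 [[ 0.4603 -0.3555]] [[ 0.4613 -0.3554]]
230 278 [[ 0.5133 -0.4377]] [[ 0.5149 -0.4387]]
250 265 [[ 0.5016 -0.4203]] [[ 0.503 -0.421]]
275 217 [[ 0.4604 -0.3982]] [[ 0.4614 -0.3987]]
275 265 [[ 0.5015 -0.3994]] [[ 0.503  -0.3999]]
275 278 [[ 0.5132 -0.3997]] [[ 0.5148 -0.4002]]
housing [[ 0.55005576 -0.47122579]] [[ 0.56199582 -0.49313557]]
```

View pics/w6c.png

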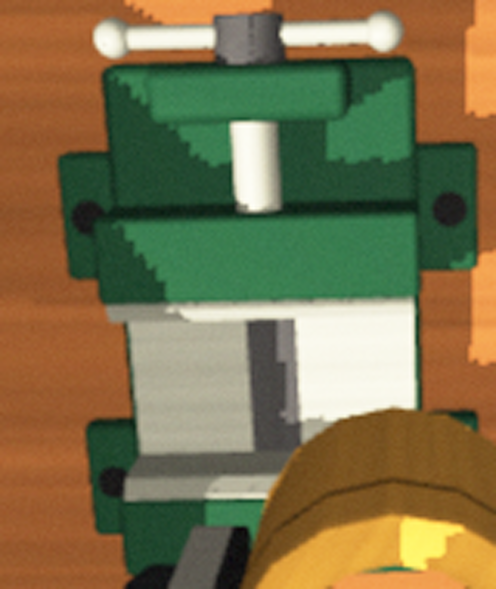

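Run:
```python
from h import *
w=eyes.camera("wrist")
for uv in((319,382),(265,335),(372,335),(319,284)): print(uv,onz(w,uv,.2233).round(4))
g=cv2.cvtColor(w["img"],cv2.COLOR_BGR2GRAY).astype(int)
print(g[210:230,245],g[260:286,245],g[360:392,319])
t=eyes.camera("top");s=eyes.camera("side")
d1=rays(t,(610,190))[0];d2=rays(s,(313,97))[0]
A=np.c_[d1,-d2];k=np.linalg.lstsq(A,s["xyz"]-t["xyz"],rcond=None)[0]
print("housing rim centre",t["xyz"]+k[0]*d1,s["xyz"]+k[1]*d2)
for z in(.1,.15,.2):print(z,onz(t,[(548,190),(575,240)],z).round(3).tolist())
```

```text
(319, 382) [[ 0.4826 -0.3636]]
(265, 335) [[ 0.4629 -0.3831]]
(372, 335) [[ 0.4628 -0.3445]]
(319, 284) [[ 0.443  -0.3637]]
[104 105 102 103 101 143 181 173 141 139 150 168 176 173 178 175 169 171
 177 179] [170 167 167 141  87  88  88  88  86  86  93 120 140 137 142 137 137 134
  92  48  56  54  54  57  55  54] [ 90  92  92  93  92  96  96 104 146 210 227 227 229 231 232 231 233 232
 234 233 233 233 219 109  45  46  46  45  43  46  42  43]
housing rim centre [ 0.53848219 -0.58187304  0.13805427] [ 0.54442139 -0.58181475  0.13942655]
0.1 [[0.55, -0.471], [0.442, -0.519]]
0.15 [[0.538, -0.449], [0.435, -0.495]]
0.2 [[0.526, -0.427], [0.428, -0.471]]
```

```bash
python3 -m pendant '[[[-12,-17,0,0,0,0,30],[-12,-16,0,0,0,0,30],[0,0,30,0,0,0,30],[0,0,40,0,0,0,30],[0,0,30,0,0,0,30],[0,0,17,0,0,0,30],[0,0,8,0,0,0,30],[0,0,0,0,0,0,30],[0,0,0,0,0,0,30]]]'
python3 look.py w7 sleeve_c:.09
python3 - <<'E'
import cv2
im=cv2.imread("pics/w7.png");cv2.imwrite("pics/w7c.png",cv2.resize(im[80:400,180:460],None,fx=1.8,fy=1.8))
E
```

```text
t: 20.0
eef_pos: [0.4869, -0.3988, 0.0977]
tool_rot: [-3.14, 0.001, -3.141]
force: [-0.3, -0.3, -3.1]
grip_width: 0.448
grip_force: 51.1
20.0 [ 0.4869 -0.3988  0.0977] [-3.1402e+00  1.1000e-03 -3.1413e+00] 0.44750314555907145
[ 0.4147 -0.3985  0.2229] [2.857 0.    1.572] 384.7055898279968
sleeve_c 0.87 [320. 316.] circ [ 486. -398.] 27.9
```

View pics/w7c.png

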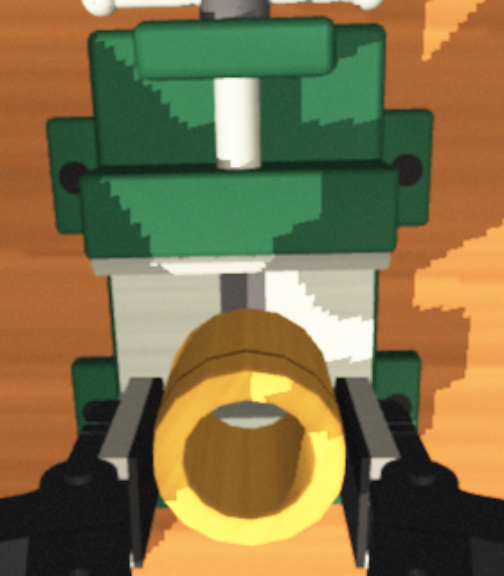

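The sleeve is above the bed between the jaws, with the movable jaw's edge at row ~223 and its bevel down to ~231. I compute the x offset and confirm the edges by grey values.

Run:
```python
from h import *
w=eyes.camera("wrist");s=state();print(s["eef_pos"])
g=cv2.cvtColor(w["img"],cv2.COLOR_BGR2GRAY).astype(int)
print(g[214:244,250],g[214:244,375],g[370:392,319],g[330,255:285],g[330,360:385])
z=s["eef_pos"][2]+.0038
print(onz(w,[(319,382),(319,284),(266,335),(372,335)],z).round(4).tolist())
for v in(222,223,224):print(v,onz(w,[(250,v),(375,v)],.044).round(4).tolist())
for v in(229,231,233):print(v,onz(w,[(250,v),(375,v)],.04).round(4).tolist())
# left/right ends of the movable jaw
print(onz(w,[(180+86/1.8,80+255/1.8),(180+397/1.8,80+250/1.8)],.044).round(4).tolist())
t=eyes.camera("top");cv2.imwrite("pics/t7.png",t["img"])
```

```text
[ 0.48698398 -0.39904866  0.09788511]
[ 63  66  63  61  61  62  63  55  91 131 147 149 151 155 150 159 154 159
 178 193 192 191 190 190 191 187 186 187 187 191] [ 71  71  69  68  64  78 121 147 146 148 152 152 152 153 156 175 195 194
 191 194 193 196 196 195 197 200 199 199 199 199] [233 235 235 235 237 237 237 237 237 238 238 237 232 207 197 196 195 193
 193 191 192 192] [ 17  17  20  19  19  21  20  16  18  41 138 175 183 185 186 188 185 189
 189 189 192 193 193 194 190 192 175 134 105 101] [238 238 236 235 235 234 234 235 234 234 230 196  61  21  14  12  19  12
  15  20  20  16  19  19  44]
[[0.5055, -0.3983], [0.4665, -0.3984], [0.486, -0.4171], [0.486, -0.3795]]
222 [[0.4589, -0.4314], [0.4588, -0.3714]]
223 [[0.4594, -0.4314], [0.4593, -0.3714]]
224 [[0.4599, -0.4314], [0.4598, -0.3714]]
229 [[0.4635, -0.4323], [0.4634, -0.3707]]
231 [[0.4645, -0.4323], [0.4644, -0.3706]]
233 [[0.4655, -0.4324], [0.4654, -0.3706]]
[[0.4588, -0.442], [0.4573, -0.3593]]
```

```bash
python3 -m pendant '[[[0,0,10,0,0,0,30],[0,0,5,0,0,0,30],[0,0,3,0,0,0,30],[0,0,2,0,0,0,30],[0,0,2,0,0,0,30],[0,0,0,0,0,0,30]]]'
python3 -m pendant '[[[0,0,2,0,0,0,30],[0,0,2,0,0,0,30],[0,0,0,0,0,0,30]]]'
```

```text
t: 20.8
eef_pos: [0.4863, -0.3983, 0.074]
tool_rot: [3.141, -0.0, -3.141]
force: [-0.3, 0.4, -1.6]
grip_width: 0.44
grip_force: 51.1
t: 21.1
eef_pos: [0.4863, -0.3982, 0.07]
tool_rot: [3.141, -0.0, -3.141]
force: [-0.1, 0.8, -2.7]
grip_width: 0.439
grip_force: 51.1
```

No contact force yet, so it is entering freely. I keep going to the bed.

```bash
python3 -m pendant '[[[0,0,3,0,0,0,30],[0,0,3,0,0,0,30],[0,0,3,0,0,0,30],[0,0,2,0,0,0,30],[0,0,0,0,0,0,30]]]'
python3 -m pendant '[[[0,0,1.5,0,0,0,30],[0,0,0,0,0,0,30]]]'
python3 -m pendant '[[[0,0,1.5,0,0,0,30],[0,0,0,0,0,0,30]]]'
python3 -m pendant '[[[0,0,1,0,0,0,30],[0,0,0,0,0,0,30]]]'
```

```text
t: 21.6
eef_pos: [0.4862, -0.3981, 0.0588]
tool_rot: [3.141, -0.0, -3.141]
force: [0.5, -0.4, -2.3]
grip_width: 0.445
grip_force: 51.1
t: 21.8
eef_pos: [0.4864, -0.3983, 0.0577]
tool_rot: [-3.142, -0.0, -3.141]
force: [0.3, 0.0, -2.1]
grip_width: 0.444
grip_force: 51.1
t: 22.0
eef_pos: [0.4865, -0.3985, 0.0564]
tool_rot: [-3.141, 0.0, -3.141]
force: [-0.2, 0.7, -2.3]
grip_width: 0.447
grip_force: 51.1
t: 22.2
eef_pos: [0.4865, -0.3985, 0.0562]
tool_rot: [-3.141, 0.0, -3.141]
force: [-1.4, 2.9, 4.0]
grip_width: 0.443
grip_force: 51.7
```

```bash
python3 -m pendant '[[[0,0,-1,0,0,0,38],[0,0,0,0,0,0,42],[0,0,0,0,0,0,47],[0,0,0,0,0,0,53],[0,0,0,0,0,0,55],[0,0,0,0,0,0,55],[0,0,-10,0,0,0,55],[0,0,-40,0,0,0,55],[0,0,-50,0,0,0,55],[0,0,-50,0,0,0,55]]]'
python3 -m pendant '[[[2,45,0,0,0,0,75],[2,45,0,0,0,0,75],[2,45,0,0,0,0,75],[2,45,0,0,0,0,75],[2,45,0,0,0,0,75],[2,45,0,0,0,0,75],[2,45,0,0,0,0,75],[2,45,0,0,0,0,75],[2,45,0,0,0,0,75],[2,45,0,0,0,0,75]]]'
python3 -m pendant '[[[2,45,0,0,0,0,75],[2,45,0,0,0,0,75],[0,45,0,0,0,0,75],[0,45,0,0,0,0,75],[0,45,0,0,0,0,75],[0,45,0,0,0,0,75],[0,45,0,0,0,0,75],[0,20,0,0,0,0,75],[0,0,0,0,0,0,75],[0,0,0,0,0,0,75]]]'
python3 look.py w8 bearing_c:.069 cover_c:.032 stand_seat:.01
python3 - <<'E'
from h import *
for n in("top","side"):
    p=eyes.camera(n)
    for d in models.trace(p,"sleeve_c"): print(n,d["conf"],d["centre"],circ(p,d["mask"],.06))
    if n=="top": a=cv2.resize(p["img"][180:290,440:560],None,fx=3,fy=3)
    else: b=cv2.resize(p["img"][130:240,280:400],None,fx=3,fy=3)
w=cv2.imread("pics/w8.png")[100:400,160:480]
cv2.imwrite("pics/m8.png",np.hstack([a,b]));
E
```

```text
t: 23.2
eef_pos: [0.4861, -0.3979, 0.2086]
tool_rot: [3.141, -0.0, -3.141]
force: [0.8, -0.7, 0.0]
grip_width: 0.648
grip_force: 0.0
t: 24.2
eef_pos: [0.466, 0.0534, 0.2074]
tool_rot: [-3.141, 0.002, 3.142]
force: [1.6, 1.1, 0.1]
grip_width: 0.881
grip_force: 0.0
t: 25.2
eef_pos: [0.4621, 0.3867, 0.2067]
tool_rot: [-3.141, 0.0, -3.14]
force: [-0.4, -0.0, -0.2]
grip_width: 0.879
grip_force: 0.0
25.2 [0.4621 0.3867 0.2067] [-3.1413e+00  2.0000e-04 -3.1405e+00] 0.8786081408778664
[0.3901 0.3868 0.332 ] [ 2.858e+00 -1.000e-03  1.573e+00] 384.7055898279968
bearing_c 0.9 [244. 339.] circ [462.3 400.2] 32.2
cover_c 0.92 [ 18. 348.] circ [306.9 408.3] 42.0
cover_c 0.65 [151. 123.] circ [411.1 234. ] 47.9
cover_c 0.58 [191. 327.] circ [462.8 400.9] 50.0
stand_seat 0.69 [218. 337.] circ [462.7 401.5] 70.0
top 0.62 [223.0, 509.3] ((482.3869323730469, -393.3302307128906), 25.18215560913086)
side 0.6 [169.8, 325.2] ((474.8653564453125, -346.96722412109375), 25.07695198059082)
```

View pics/m8.png

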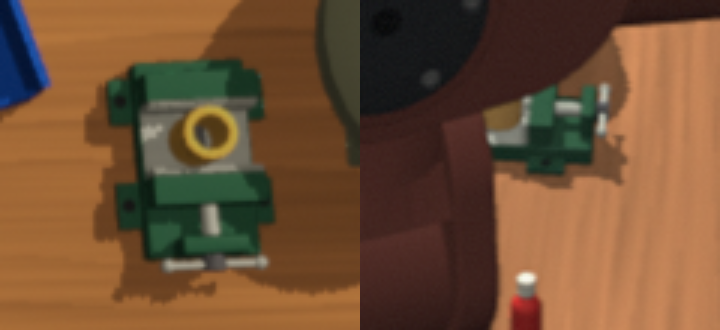

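The sleeve stands upright between the vice jaws, its rim at (210,132) of the crop. Now the bearing, axis (0.4623, 0.4005).

```bash
python3 -m pendant '[[[0,7,20,0,0,0,76],[0,6.5,40,0,0,0,76],[0,0,35,0,0,0,76],[0,0,25,0,0,0,76],[0,0,12,0,0,0,76],[0,0,6,0,0,0,76],[0,0,0,0,0,0,76]]]'
python3 -m pendant '[[[0,0,0,0,0,0,66],[0,0,0,0,0,0,55],[0,0,0,0,0,0,50],[0,0,0,0,0,0,50],[0,0,0,0,0,0,50],[0,0,0,0,0,0,50]]]' 60
python3 -m pendant '[[[0,0,-3,0,0,0,50],[0,0,-5,0,0,0,50],[0,0,-10,0,0,0,50],[0,0,-20,0,0,0,50],[0,0,-30,0,0,0,50],[0,0,-40,0,0,0,50],[0,0,-30,0,0,0,50],[0,0,0,0,0,0,50]]]'
python3 - <<'E'
from h import *
p=eyes.camera("side");cv2.imwrite("pics/s9.png",cv2.resize(p["img"][300:480,200:380],None,fx=3,fy=3))
E
```

```text
t: 26.3
eef_pos: [0.4624, 0.4001, 0.0685]
tool_rot: [-3.142, 0.0, 3.142]
force: [-0.4, -0.9, 0.1]
grip_width: 0.89
grip_force: 0.0
t: 26.9
eef_pos: [0.4633, 0.4008, 0.0709]
tool_rot: [3.14, 0.003, -3.141]
force: [-1.9, -1.1, 7.5]
grip_width: 0.693
grip_force: 63.7
t: 27.7
eef_pos: [0.4643, 0.4013, 0.2125]
tool_rot: [3.138, 0.007, -3.141]
force: [0.7, -0.2, -2.2]
grip_width: 0.694
grip_force: 65.2
```

View pics/s9.png

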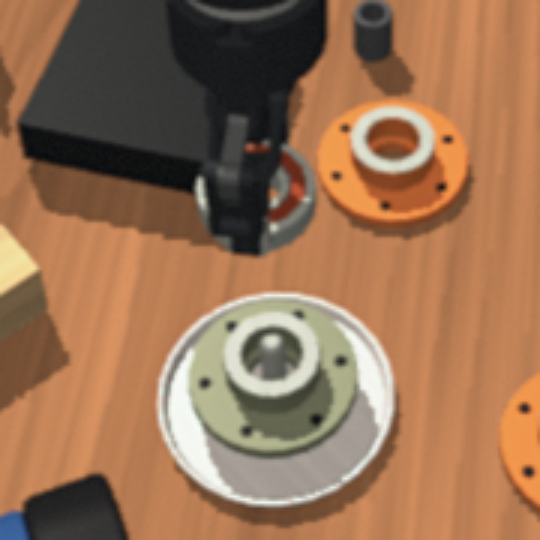

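The bearing is lifted; the grey cover stays on the stand with the pin visible. To the bin, looking from above it.

```bash
python3 -m pendant '[[[-6,-44,0,0,0,0,50],[-6,-44,0,0,0,0,50],[-6,-44,0,0,0,0,50],[-6,-44,0,0,0,0,50],[-6,-44,0,0,0,0,50],[-6,-44,0,0,0,0,50],[-6,-44,0,0,0,0,50],[-6,-44,0,0,0,0,50],[-6,-44,0,0,0,0,50],[-6,-44,0,0,0,0,50]]]'
python3 -m pendant '[[[-6,-44,0,0,0,0,50],[-6,-44,0,0,0,0,50],[-6,-44,0,0,0,0,50],[0,0,0,0,0,-0.15,50],[0,0,0,0,0,-0.15,50],[0,0,0,0,0,0,50],[0,0,0,0,0,0,50]]]'
python3 look.py w9 bin_floor:.048 bearing_c:.19
```

```text
t: 28.75
eef_pos: [0.5216, -0.0414, 0.2049]
tool_rot: [3.141, -0.002, -3.141]
force: [0.9, 0.6, -3.2]
grip_width: 0.692
grip_force: 65.4
t: 29.45
eef_pos: [0.5399, -0.1715, 0.2053]
tool_rot: [3.141, -0.001, -2.846]
force: [-0.8, -0.1, -4.0]
grip_width: 0.693
grip_force: 65.6
29.45 [ 0.5399 -0.1715  0.2053] [ 3.1406e+00 -1.0000e-03 -2.8457e+00] 0.69250825828198
[ 0.4712 -0.1922  0.3307] [ 2.859e+00 -2.000e-03  1.868e+00] 384.7055898279968
bin_floor 0.69 [216. 248.] circ [ 565.7 -206. ] 89.8
bearing_c 0.69 [339. 316.] circ [ 544.8 -169.3] 35.9
bearing_c 0.35 [61. 30.] circ [ 478.7 -290.6] 13.7
```

View pics/w9.png

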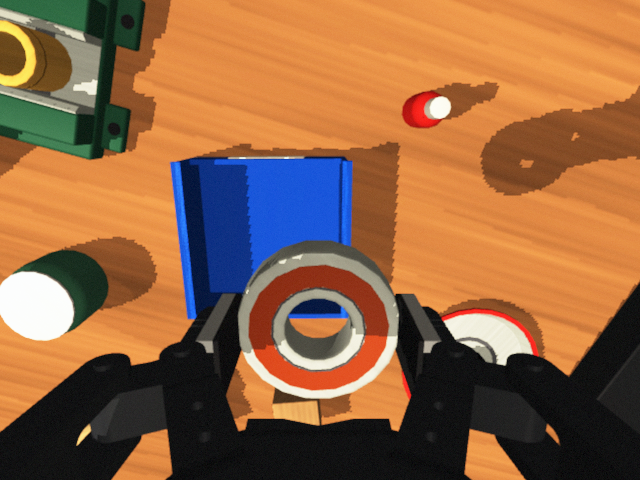

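The bin lies at rows 157–318 and columns 172–352, square to the tool; the bearing is flat in the grip at (318,330).

Run:
```python
from h import *
w=eyes.camera("wrist");s=state();a=s["tool_rot"][2]+np.pi;print(s["eef_pos"],a)
Rm=np.array([[np.cos(a),np.sin(a)],[-np.sin(a),np.cos(a)]])
bin_=max(models.trace(w,"bin_floor"),key=lambda d:d["conf"])["mask"]
for z in(.048,.026,.004):
    P=onz(w,[(172,162),(352,160),(188,318),(345,318),(188,162),(343,160),(270,157)],z); print(z,((P-s["eef_pos"][:2])@Rm.T*1000).round(1).tolist())
z=s["eef_pos"][2]-.002  # bearing top face
print("bearing",((onz(w,[(318,398),(238,330),(398,330)],z)-s["eef_pos"][:2])@Rm.T*1000).round(1).tolist())
t=eyes.camera("top");m=models.trace(t,"bin_floor")[0]["mask"];print(rect(t,m,.048))
```

```text
[ 0.54032003 -0.17147469  0.20615532] 0.2986459597217985
0.048 [[-47.5, -104.8], [-48.9, 25.5], [77.7, -105.1], [77.8, 23.0], [-47.5, -93.3], [-48.9, 19.0], [-51.0, -33.7]]
0.026 [[-45.6, -113.0], [-47.1, 27.5], [89.4, -113.3], [89.4, 24.7], [-45.6, -100.5], [-47.1, 20.4], [-49.4, -36.4]]
0.004 [[-43.7, -121.2], [-45.3, 29.4], [101.0, -121.4], [101.1, 26.5], [-43.7, -107.8], [-45.3, 21.9], [-47.8, -39.1]]
bearing [[30.0, 0.7], [0.2, -28.9], [0.2, 30.3]]Traceback (most recent call last):
  File "<stdin>", line 9, in <module>
IndexError: list index out of range
```

```bash
python3 -m pendant '[[[-7,-20,0,0,0,0,50],[-8,-20,0,0,0,0,50],[0,0,30,0,0,0,50],[0,0,40,0,0,0,50],[0,0,40,0,0,0,50],[0,0,30,0,0,0,50],[0,0,20,0,0,0,50],[0,0,10,0,0,0,50],[0,0,4,0,0,0,50],[0,0,0,0,0,0,50]]]'
python3 -m pendant '[[[0,0,1.5,0,0,0,50],[0,0,0,0,0,0,50]]]'
python3 -m pendant '[[[0,0,1.5,0,0,0,50],[0,0,0,0,0,0,50]]]'
```

```text
t: 30.8
eef_pos: [0.5668, -0.2058, 0.0328]
tool_rot: [-3.141, 0.0, -2.842]
force: [-0.2, -0.1, -1.9]
grip_width: 0.69
grip_force: 65.7
t: 31.0
eef_pos: [0.5672, -0.2061, 0.0319]
tool_rot: [-3.14, 0.001, -2.841]
force: [-0.2, 0.5, -2.4]
grip_width: 0.694
grip_force: 65.7
t: 31.2
eef_pos: [0.5666, -0.2057, 0.0295]
tool_rot: [-3.141, 0.0, -2.841]
force: [0.0, 0.2, -2.6]
grip_width: 0.692
grip_force: 65.7
```

```bash
python3 -m pendant '[[[0,0,2,0,0,0,50],[0,0,2,0,0,0,50],[0,0,0,0,0,0,50]]]'
python3 -m pendant '[[[0,0,1.2,0,0,0,50],[0,0,0,0,0,0,50]]]'
python3 -m pendant '[[[0,0,1.2,0,0,0,50],[0,0,0,0,0,0,50]]]'
python3 -m pendant '[[[0,0,1,0,0,0,50],[0,0,0,0,0,0,50]]]'
```

```text
t: 31.5
eef_pos: [0.5662, -0.2054, 0.0248]
tool_rot: [3.141, -0.0, -2.841]
force: [0.4, 0.1, -2.2]
grip_width: 0.696
grip_force: 65.7
t: 31.7
eef_pos: [0.5664, -0.2056, 0.0239]
tool_rot: [3.142, -0.0, -2.841]
force: [0.3, -0.5, -3.3]
grip_width: 0.69
grip_force: 65.7
t: 31.9
eef_pos: [0.5666, -0.2057, 0.0231]
tool_rot: [-3.141, 0.0, -2.841]
force: [0.9, -0.8, -0.9]
grip_width: 0.692
grip_force: 65.9
t: 32.1
eef_pos: [0.5666, -0.2057, 0.023]
tool_rot: [-3.141, 0.0, -2.841]
force: [-4.5, 1.3, 7.7]
grip_width: 0.693
grip_force: 66.8
```

```bash
python3 -m pendant '[[[0,0,-1,0,0,0,58],[0,0,0,0,0,0,62],[0,0,0,0,0,0,67],[0,0,0,0,0,0,71],[0,0,0,0,0,0,71],[0,0,-8,0,0,0,71],[0,0,-30,0,0,0,71],[0,0,-50,0,0,0,71],[0,0,-50,0,0,0,71],[0,0,-45,0,0,0,71]]]'
python3 -m pendant '[[[0,0,0,0,0,0.15,71],[0,0,0,0,0,0.15,71],[0,0,0,0,0,0,71],[8,45,0,0,0,0,71],[8,45,0,0,0,0,71],[8,45,0,0,0,0,71],[8,45,0,0,0,0,71],[8,45,0,0,0,0,71],[8,45,0,0,0,0,71],[8,45,0,0,0,0,71]]]'
python3 -m pendant '[[[8,45,0,0,0,0,71],[8,45,0,0,0,0,71],[8,45,0,0,0,0,71],[8,45,0,0,0,0,71],[8,45,0,0,0,0,71],[8,45,0,0,0,0,71],[0,0,0,0,0,0,71],[0,0,0,0,0,0,71]]]'
python3 look.py w10 cover_c:.032 stand_seat:.01
python3 - <<'E'
from h import *
for n in("top","side"):
    p=eyes.camera(n)
    for nm,z in(("bearing_c",.021),("bin_floor",.048)):
        for d in models.trace(p,nm): print(n,nm,d["conf"],d["centre"],circ(p,d["mask"],z))
E
```

```text
t: 33.1
eef_pos: [0.5665, -0.2056, 0.2093]
tool_rot: [-3.14, 0.001, -2.841]
force: [0.4, -0.3, 0.2]
grip_width: 0.828
grip_force: 0.0
t: 34.1
eef_pos: [0.5097, 0.1111, 0.206]
tool_rot: [-3.142, 0.0, -3.136]
force: [0.7, -0.4, 0.0]
grip_width: 0.829
grip_force: 0.0
t: 34.9
eef_pos: [0.4618, 0.38, 0.2055]
tool_rot: [-3.141, -0.001, -3.136]
force: [1.0, 0.3, -0.2]
grip_width: 0.83
grip_force: 0.0
34.9 [0.4618 0.38   0.2055] [-3.1409e+00 -7.0000e-04 -3.1357e+00] 0.8302665759066369
[0.3898 0.3799 0.3309] [ 2.858 -0.     1.578] 384.7055898279968
cover_c 0.83 [ 19. 360.] circ [306.9 408.2] 41.8
cover_c 0.76 [206. 340.] circ [463.1 400.4] 50.3
stand_seat 0.76 [205. 342.] circ [462.2 401.3] 69.5
top bearing_c 0.75 [195.2, 413.3] ((564.2645874023438, -205.53977966308594), 32.73593521118164)
top bin_floor 0.74 [192.3, 417.7] ((560.944091796875, -205.28802490234375), 91.97960662841797)
top bin_floor 0.26 [192.7, 240.1] ((573.015625, 183.392333984375), 99.50482177734375)
```

The bearing rests in the bin, (564,−205) mm. Now the cover at (0.463, 0.4005).

```bash
python3 -m pendant '[[[-1,10,20,0,0,0,72],[0,10.3,40,0,0,0,72],[0,0,40,0,0,0,72],[0,0,30,0,0,0,72],[0,0,15,0,0,0,72],[0,0,7,0,0,0,72],[0,0,2,0,0,0,72],[0,0,0,0,0,0,72]]]'
python3 -m pendant '[[[0,0,0,0,0,0,62],[0,0,0,0,0,0,52],[0,0,0,0,0,0,45],[0,0,0,0,0,0,45],[0,0,0,0,0,0,45],[0,0,0,0,0,0,45]]]' 80
python3 -m pendant '[[[0,0,-3,0,0,0,45],[0,0,-5,0,0,0,45],[0,0,-10,0,0,0,45],[0,0,-15,0,0,0,45],[0,0,-25,0,0,0,45],[0,0,-35,0,0,0,45],[0,0,-40,0,0,0,45],[0,0,-10,0,0,0,45],[0,0,0,0,0,0,45]]]'
```

```text
t: 36.15
eef_pos: [0.4643, 0.4, 0.0533]
tool_rot: [3.141, 0.002, -3.141]
force: [0.3, -0.3, -0.4]
grip_width: 0.843
grip_force: 0.0
t: 36.75
eef_pos: [0.4644, 0.4003, 0.0541]
tool_rot: [3.14, 0.003, -3.141]
force: [-0.9, -0.8, 7.3]
grip_width: 0.616
grip_force: 83.3
t: 37.65
eef_pos: [0.4646, 0.4003, 0.1977]
tool_rot: [3.14, 0.004, -3.141]
force: [0.5, -0.4, -3.9]
grip_width: 0.613
grip_force: 84.7
```

Run:
```python
from h import *
t=eyes.camera("top")
for d in models.trace(t,"plate_top"): print(d["conf"],d["centre"],rect(t,d["mask"],.045))
m=models.trace(t,"plate_top")[0]["mask"]
g=cv2.cvtColor(t["img"],cv2.COLOR_BGR2GRAY).astype(int)
print("col243",g[150:234,243].tolist());print("row190",g[190,200:286].tolist())
im=cv2.convertScaleAbs(t["img"][140:240,190:290],alpha=3)
a=cv2.resize(im,None,fx=5,fy=5,interpolation=cv2.INTER_NEAREST);cv2.imwrite("pics/t11.png",a)
c=cv2.boxPoints(rect(t,m,.045))/1000;print(proj(t,np.c_[c,np.full(4,.045)]).round(1).tolist())
```

```text
0.85 [192.0, 240.8] ((574.4825439453125, 184.17904663085938), (145.5386505126953, 148.19883728027344), 82.00270080566406)
0.51 [126.5, 264.8] ((725.8873901367188, 134.94387817382812), (61.2624626159668, 38.66356658935547), 17.201356887817383)
col243 [75, 92, 110, 109, 107, 107, 109, 108, 101, 76, 44, 36, 35, 36, 35, 36, 35, 36, 37, 35, 36, 36, 36, 34, 35, 35, 35, 36, 35, 35, 35, 36, 35, 34, 36, 36, 35, 35, 34, 35, 35, 35, 36, 36, 35, 35, 35, 34, 35, 34, 34, 35, 35, 35, 35, 37, 36, 35, 35, 34, 36, 36, 36, 35, 35, 35, 33, 33, 35, 34, 27, 12, 16, 42, 68, 71, 71, 72, 73, 74, 74, 74, 74, 74]
row190 [119, 117, 90, 79, 78, 78, 77, 78, 77, 77, 62, 44, 36, 35, 36, 35, 34, 36, 35, 35, 36, 34, 36, 33, 34, 34, 34, 34, 33, 35, 35, 35, 35, 34, 35, 34, 35, 35, 35, 35, 35, 35, 36, 35, 35, 35, 36, 35, 35, 35, 35, 36, 35, 34, 36, 35, 35, 35, 35, 36, 35, 34, 35, 34, 36, 36, 35, 35, 35, 36, 36, 35, 34, 30, 23, 54, 109, 120, 121, 121, 121, 121, 121, 120, 121, 121]
[[270.7, 227.4], [279.4, 162.6], [215.1, 155.1], [205.2, 219.6]]
```

Run:
```python
from h import *
t=eyes.camera("top");g=cv2.GaussianBlur(cv2.cvtColor(t["img"],cv2.COLOR_BGR2GRAY),(3,3),0)
m=np.zeros(g.shape,np.uint8);m[150:235,200:285]=((g>27)&(g<50))[150:235,200:285]
m=cv2.morphologyEx(m,cv2.MORPH_OPEN,np.ones((7,7),np.uint8));print(m.sum(),rect(t,m,.045))
print(state()["eef_pos"])
```

```text
3737 ((577.4942016601562, 183.7747802734375), (141.05364990234375, 134.93885803222656), 82.10327911376953)
[0.46246015 0.39915856 0.19252545]
```

```bash
python3 -m pendant '[[[-19,-35.7,0,0,0,0,45],[-19,-35.7,0,0,0,0,45],[-19,-35.7,0,0,0,0,45],[-19,-35.7,0,0,0,0,45],[-19,-35.7,0,0,0,0,45],[-19,-35.7,0,0,0,0,45],[0,0,0,0,0,0,45],[0,0,0,0,0,0,45]]]'
python3 -m pendant '[[[0,0,30,0,0,0,45],[0,0,35,0,0,0,45],[0,0,25,0,0,0,45],[0,0,10,0,0,0,45],[0,0,0,0,0,0,45],[0,0,0,0,0,0,45]]]'
python3 look.py w12 plate_top:.045 cover_c:.07
python3 - <<'E'
from h import *
t=eyes.camera("side");cv2.imwrite("pics/s12.png",t["img"])
im=cv2.imread("pics/w12.png");cv2.imwrite("pics/v12.png",np.hstack([cv2.resize(cv2.convertScaleAbs(im,alpha=1.5),(400,300)),cv2.resize(t["img"][230:380,150:350],(400,300))]))
E
```

```text
t: 38.65
eef_pos: [0.5769, 0.1847, 0.1931]
tool_rot: [-3.142, -0.003, 3.14]
force: [-0.2, -0.3, -4.1]
grip_width: 0.611
grip_force: 85.2
t: 39.25
eef_pos: [0.5778, 0.1861, 0.096]
tool_rot: [3.141, 0.001, -3.141]
force: [-0.1, 0.5, -4.0]
grip_width: 0.611
grip_force: 85.2
39.25 [0.5778 0.1861 0.096 ] [ 3.1415e+00  1.2000e-03 -3.1406e+00] 0.6113290096638979
[0.5056 0.1862 0.2213] [ 2.857e+00 -1.000e-03  1.573e+00] 384.7055898279968
plate_top 0.7 [182. 321.] circ [566.5 189.1] 89.3
cover_c 0.78 [281. 319.] circ [577.7 186.3] 51.2
cover_c 0.74 [ 69. 622.] circ [488.7 300. ] 27.1
cover_c 0.68 [ 18. 386.] circ [463.8 209.7] 25.5
```

View pics/v12.png

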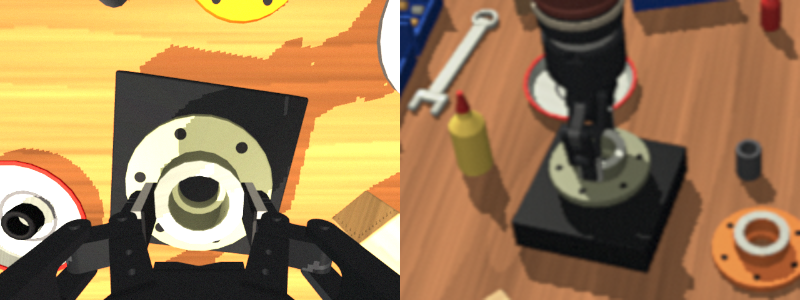

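The cover hangs over the plate, collar visible in the dish, bottle standing. The plate's near corners are at wrist (187,112) and (493,155).

Run:
```python
from h import *
w=eyes.camera("wrist")
A,B=onz(w,[(187,112),(493,155)],.045);u=(B-A)/np.linalg.norm(B-A);n=np.array([u[1],-u[0]])
print(A,B,np.linalg.norm(B-A),(A+B)/2+.07*n)
g=cv2.cvtColor(w["img"],cv2.COLOR_BGR2GRAY).astype(int);print(g[105:135,230].tolist())
```

```text
[0.50029437 0.12894566] [0.51849311 0.26478054] 0.13704855825947346 [0.57877383 0.18756777]
[102, 98, 95, 100, 97, 99, 99, 102, 101, 99, 75, 27, 15, 23, 27, 35, 41, 39, 38, 40, 41, 42, 41, 43, 38, 38, 39, 42, 39, 43]
```

Plate centre ≈ (0.579, 0.187); the cover is at (0.578, 0.186), within 2 mm. Lowering.

```bash
python3 -m pendant '[[[-1,1,8,0,0,0,45],[0,0,5,0,0,0,45],[0,0,0,0,0,0,45]]]'
python3 -m pendant '[[[0,0,2,0,0,0,45],[0,0,2,0,0,0,45],[0,0,0,0,0,0,45]]]'
python3 -m pendant '[[[0,0,1.2,0,0,0,45],[0,0,0,0,0,0,45]]]'
python3 -m pendant '[[[0,0,1.2,0,0,0,45],[0,0,0,0,0,0,45]]]'
```

```text
t: 39.8
eef_pos: [0.5776, 0.1864, 0.0804]
tool_rot: [-3.141, -0.002, -3.141]
force: [-0.4, -0.6, -4.6]
grip_width: 0.614
grip_force: 85.3
t: 40.1
eef_pos: [0.5783, 0.1865, 0.0776]
tool_rot: [-3.141, -0.0, -3.141]
force: [0.5, 0.5, -4.9]
grip_width: 0.61
grip_force: 85.3
t: 40.3
eef_pos: [0.5785, 0.1865, 0.0771]
tool_rot: [-3.141, 0.0, -3.141]
force: [-2.6, -0.5, 0.6]
grip_width: 0.612
grip_force: 85.8
t: 40.5
eef_pos: [0.5786, 0.1865, 0.0771]
tool_rot: [-3.141, 0.001, -3.141]
force: [-6.9, -1.3, 9.7]
grip_width: 0.613
grip_force: 86.8
```

Contact at 0.0771, as predicted. I release, retreat, check and hand in.

```bash
python3 -m pendant '[[[0,0,-1,0,0,0,54],[0,0,0,0,0,0,58],[0,0,0,0,0,0,63],[0,0,0,0,0,0,70],[0,0,0,0,0,0,74],[0,0,0,0,0,0,74],[0,0,-10,0,0,0,74],[0,0,-40,0,0,0,74],[0,0,-50,0,0,0,74],[0,0,-40,0,0,0,74]]]'
python3 -m pendant '[[[30,0,0,0,0,0,74],[40,0,0,0,0,0,74],[40,0,0,0,0,0,74],[0,40,0,0,0,0,74],[0,40,0,0,0,0,74],[0,40,0,0,0,0,74],[0,0,0,0,0,0,74],[0,0,0,0,0,0,74]]]'
python3 - <<'E'
from h import *
for n in("top","side"):
    p=eyes.camera(n)
    for nm,z in(("collar_c",.02),("sleeve_c",.06),("bearing_c",.021),("cover_c",.055),("oil_c",.05)):
        for d in models.trace(p,nm)[:3]: print(n,nm,round(d["conf"],2),np.round(d["centre"]),np.round(circ(p,d["mask"],z)[0]),round(circ(p,d["mask"],z)[1]))
E
```

```text
t: 41.5
eef_pos: [0.5785, 0.1865, 0.22]
tool_rot: [3.141, 0.002, -3.141]
force: [2.0, 0.4, 0.3]
grip_width: 0.863
grip_force: 0.0
t: 42.3
eef_pos: [0.4682, 0.3071, 0.217]
tool_rot: [-3.141, 0.0, -3.14]
force: [0.9, -0.5, -0.0]
grip_width: 0.871
grip_force: 0.0
top collar_c 0.57 [162. 317.] [639.  10.] 18
top sleeve_c 0.87 [226. 508.] [ 484. -393.] 25
top bearing_c 0.81 [188. 417.] [ 565. -204.] 32
top bearing_c 0.57 [239. 505.] [ 467. -399.] 90
top bearing_c 0.29 [124. 267.] [735. 138.] 30
top cover_c 0.72 [357. 202.] [209. 268.] 34
top cover_c 0.67 [193. 247.] [576. 184.] 52
top cover_c 0.64 [263. 230.] [408. 210.] 49
top oil_c 0.78 [123. 267.] [723. 134.] 29
side collar_c 0.69 [271. 240.] [640.  20.] 24
side collar_c 0.2 [300. 182.] [745. 114.] 66
side sleeve_c 0.71 [165. 327.] [ 481. -368.] 45
side bearing_c 0.2 [174. 348.] [ 443. -393.] 80
side cover_c 0.83 [405. 442.] [201. 345.] 51
side cover_c 0.82 [321. 250.] [577. 192.] 54
side cover_c 0.59 [356. 332.] [408. 260.] 49
side oil_c 0.59 [299. 182.] [729. 139.] 63
```

Every part is at its station and the bottle is standing; I hand the job in.

```bash
python3 -c "
from plant import ctrl
print(ctrl.close_job())"
```

```text
the job is handed in; nothing more can be done
None
```

I took the stack apart from the top down, set the collar in the dish, the sleeve in the vice, the bearing in the bin and the cover on the granite plate, left the oil bottle standing, and handed the job in at about 42 s of the 134 s allowed; no verdict came back.

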